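Return the demo toy scraper from its clamp stand to the leaning tool block

ROBOT

A 6-joint arm with a two-finger parallel gripper is mounted at the origin on the work surface. World frame = base frame: x ahead of the robot, y to its left, z up, the work surface at z = 0. Lengths are in mm, angles in rad, forces in N, time in s.
With the tool pointing down it reaches from about 275 to 775 mm from the base axis. Payload 14.6 kg.
Tool frame: the origin (TCP) lies between the finger pads; the fingertips stand 8 mm ahead of it and the grasp point (between the pads) lies 11 mm behind it; z points along the fingers, y is the line along which they close (so a half turn about z gives the same grasp; the last joint's range is limited). The gripper opens to 85 mm and grips with 20 to 120 N. Pads are 22 mm wide; open, the fingers measure 114 mm over their backs; the gripper's body (76 mm by 85 mm) begins 54 mm behind the grasp point. The pads swing forward as they close: fully open they stand 13 mm farther back than shut.
Start: joints at [-1.473, 0.263, -0.048, 1.259, 0, 1.415], TCP at [131.304, -508.318, 239.278] pointing down, gripper open.
Joint ranges: [-2.65, 2.65], [-0.89, 1.7], [-1.18, 1.37], [-2.13, 2.11], [-1.35, 1.29], [-3.14, 3.14]. Speed limits (rad/s): [1.89, 1.89, 2.57, 2.79, 3.14, 3.14].

INTERFACE

Orientations are given as a unit quaternion [x, y, z, w].
In Python, from workcell import r gives the robot as it stands. The module is installed in compiled form; this text tells all that it offers.
- The arm moves only by the tool carry_out, never from a script. Its argument "deltas" is a list that holds one entry, the list of rows, each a list of 7 numbers: the turn, a rotation vector about the tool's x, y, z in degrees, then the shift along the tool's x, y, z in cm, then the finger opening in cm, from 0 to 8.54. A call has 1 to 10 rows; each row shifts and turns the commanded pose from where the row before left it, along the tool's axes as they then stand; what a row does not reach is not made up. A row lasts 1/8 s, in which the tool goes at most 62.5 mm and 10.7 degrees, less where a joint would pass 70% of its speed; a pose out of reach is approached as far as the arm can. A call with a gripper value outside its range is refused whole. The fingers move at their own pace and stop on an object; "newtons" is the grip in N (left out, the last holds). Time passes only in rows, so rows that do not move let the fingers close. It gives the time, the measured TCP pose, the force, the opening and the grip force at its end, in the units of the state.
- r.state(): the state, without advancing time (a new reading comes with each control period).
- r.camera(name): name is "scene" or "top" or "wrist"; returns the picture (384x512x3 uint8, blue, green, red); there is no depth.
- r.camera_model(name): a dict with "fx", "fy", "cx", "cy" (pixels), "position" and "rotation" of the camera in the world. Camera axes: x right, y down, z forward; pixel columns grow to the right and rows downward; lengths in mm; the calibration is good to about 2 mm. A picture is of the moment at which its call begins: read the wrist's pose just before it. camera_model takes no time and is no camera call; for the wrist camera it gives the pose at the moment of the call.
- r.job_done(): hands the job in; it is judged then, once.
Trained networks look in the newest picture that a camera, given by its name, has taken for a name from the list of things; names that differ only in an ending like _2 or _b are one class to them, and where a whole thing is asked for, a point or a joint stands for the part that bears it (a point fixed in the world has none). Each returns a list of dicts, best first, with "conf" (0 to 1); they miss things now and then, are a little off and sometimes report something else, mostly with a low value. They report only what shows in the picture. A call takes as long as a camera call. They do not tell look-alikes from the thing itself.
- r.masks_of(label, camera): "region" (384x512 bool, what is visible of it).
- r.spot_point(label, camera): "at" ([x, y, z] in mm, in world coordinates, good to about 4 mm: a listed point, or the origin of a listed thing).
The state is a dict: "clock": time; "joint_pos": joint angles; "joint_velocities": joint speeds; "effort": joint torques, N m; "ee_pos": TCP position; "tool_rot": TCP orientation; "ft_force": force on the tool from outside, world axes, zero at the start; "ft_torque": the same for the moment, N m; "gripper_width": opening from 0.0 (shut) to 1.0 (fully open); "grasp_force": force on a finger pad.
Only numpy, scipy, OpenCV 4.12 (cv2) and the standard library are available. Lean on these libraries where they do the work, as an engineer would, in place of code of your own. Each camera call takes 0.05 s, during which the arm holds its last target. There are 200 camera calls.

TASK

Slide the red jaw of the yellow clamp stand open, take the toy scraper out, and slide it blade first into the leaning blue tool block until it is fully home, with the black collar down on the block, and leave it there. One of the block's two slots (it is not known which) has something jammed deep down in it and will not take the whole blade: if the scraper stops well short, pull it out and use the other slot. Leave the other toys where they are.

Things in the scene. Friction and masses are not known exactly. Their poses are not given: they have to be found in the camera images.
- scraper: Toy scraper, 192 mm. Origin: middle of the blade's free edge; z runs up the tool to the handle, y across the blade, x through it. Blade 70 wide, 5 thick, 100 long (last 12 mm: 60 x 3). Black collar z 100-114, 30 (y) x 26 (x). Orange handle 24 x 24, z 114-192. Starts lying on the stand's board, z leaning 35 deg from vertical towards the robot, handle overhanging the board. 160 g.
- handle (a point): Grip point on the axis of the scraper's orange handle, 160 mm from the blade's edge, 32 mm below the handle's end.
- cradle: Leaning yellow board of the fixed clamp stand. z: up the board, 35 deg from vertical towards the robot; x: normal of its face, up and away; y: horizontal. Origin: on the face, on the green lip under the blade's edge, 28 mm above the table. Board z -14 to 98, y -50 to 125, 12 thick. The scraper lies at x 2.5, y 0, z 0. Fixed green jaw y -47 to -37, 13 high. Above z 98 the handle is free.
- jaw (a joint): Sliding red jaw, m: 0 = closed over the left (+y) edge of the blade and above its shoulder, 0.05 = fully open; it moves along +y of the cradle. About 2 N to slide. It blocks the blade below about 0.02. Its lip stands 13 mm off the board.
- jaw_tab (a point): Middle of the top of the red jaw's upright tab: a vertical bar 14 mm wide (along cradle y), 18 mm in the other direction, free for 40 mm below its top, about 126 mm above the table; moves with the jaw.
- slots: Leaning blue tool block, fixed. Origin: middle of its mouth face, 119 mm above the table; z: outward normal, along which a tool is drawn out (35 deg from vertical, towards the robot); y: horizontal, along the row of two slots; x: through the slots. Slots 74 (y) x 8 (x), 104 deep; block 190 x 44. Scraper home: its origin at z = -100; in the jammed slot it stops near z = -60.
- slot_a (a point): Middle of the mouth of one slot, at y +44 of slots.
- slot_b (a point): Middle of the mouth of the other slot, at y -44 of slots.
- cup: Green toy cup, 66 mm across, 70 high; origin at its foot. Leave alone.
- car: Red toy car, 80 x 50 x 50 high; origin at its foot. Leave alone.
- hoop: Yellow stacking ring, 72 across, 20 high; origin at its foot. Leave alone.
- skittle: Blue skittle, 54 across, 110 high; origin at its foot. Leave alone.
- brick: Wooden brick, 60 x 40 x 40; origin at its foot. Leave alone.
- tin: Orange toy tin, 70 across, 80 high; origin at its foot. Leave alone.
Mind the look-alikes: they are no part of the job. Leave any turquoise look-alike of the scraper alone.

How it is judged (in metres and radians):
On the way, in this order (a step that is already met when the one before it is completed fails the run):
1. the red jaw is slid open by more than 25 mm (value of joint jaw above 0.025 m), for 0.1 s.
2. the scraper is taken clear of the stand (its edge more than 60 mm from the lip) (distance between scraper and cradle above 0.06 m), for 0.1 s.
At the end, for the whole second after the job is handed in: The scraper is at rest in the free slot of the tool block, released: blade edge at least 95 mm down from the mouth (home is 100), within 5 mm of the slot's mid-plane and 8 mm of its middle across, its axis within 0.08 rad of the slot's (z of scraper in the frame of slots between -0.106 and -0.095 m and x of scraper in the frame of slots between -0.005 and 0.005 m and (y of scraper in the frame of slots between 0.036 and 0.052 m or y of scraper in the frame of slots between -0.052 and -0.036 m) and angle between the z axis of scraper and the z axis of slots, either way round below 0.08 rad and linear speed of scraper below 0.02 m/s); the robot touches nothing.
It fails at once if one of the other toys (cup, car, ring, skittle, brick, tin) is shifted by more than 30 mm (distance of any of cup, car, hoop, skittle, brick, tin from where it was at the start of the episode above 0.03 m).
It also fails if it takes over 67 s, if anything falls off the work surface, if the arm or the gripper's body presses on something with over 40 N, if the wrist force passes 120 N, or if a joint passes its speed limit or range.

## Working session

There is one attempt and no reset: what is moved stays moved. The work goes in short steps, Python scripts to look and compute and a tool call to move; the robot and the scene stay as the last step left them, time stands still between calls to the robot, and variables do not carry over. Pictures are saved under pics/ and viewed, at most 14 in all, crops included, and the job is handed in when it is done.

Besides the shell and the picture viewer there is one more tool, called after "Emit:" in YAML: its name, and indented under it one key for each argument. carry_out: Moves the arm, as the interface text tells. Its arguments: {"type":"object","properties":{"deltas":{"type":"array","items":{"type":"array","items":{"type":"array","items":{"type":"number"}}}},"newtons":{"type":"number"}},"required":["deltas"]}

```bash
mkdir -p pics; cat > h.py <<'E'
import numpy as np, cv2
from workcell import r
from scipy.spatial.transform import Rotation as R
def spots(cam, labels):
    for l in labels:
        print(cam,l,[(np.round(d["at"]).tolist(),round(d["conf"],2)) for d in r.spot_point(l,cam)[:3]])
def pose():
    s=r.state(); return np.array(s["ee_pos"]),R.from_quat(s["tool_rot"])
E
python3 - <<'E'
from h import *
ims=[]
for c in ["scene","top"]:
    im=r.camera(c); cv2.imwrite(f"pics/{c}0.png",im)
    spots(c,["scraper","handle","cradle","jaw_tab","slots","slot_a","slot_b"])
    m=r.camera_model(c); print(np.round(m["position"]),np.round(m["rotation"],2).tolist(),m["fx"])
print(r.state())
E
```

```text
scene scraper [([349.0, 339.0, 2.0], 0.98), ([560.0, 167.0, 33.0], 0.94), ([643.0, 447.0, 3.0], 0.66)]
scene handle [([464.0, 157.0, 155.0], 0.92), ([258.0, 469.0, 18.0], 0.85), ([774.0, 349.0, 20.0], 0.72)]
scene cradle [([552.0, 167.0, 28.0], 0.71)]
scene jaw_tab [([533.0, 242.0, 126.0], 0.9), ([336.0, -232.0, 1.0], 0.4)]
scene slots [([604.0, -196.0, 124.0], 0.71)]
scene slot_a [([604.0, -153.0, 126.0], 0.83), ([599.0, -240.0, 118.0], 0.82)]
scene slot_b [([604.0, -153.0, 126.0], 0.83), ([599.0, -240.0, 118.0], 0.82)]
[1281.  206.  768.] [0.55, 0.73, -0.33, -0.24] 353.75427407462877
top scraper [([346.0, 335.0, 1.0], 0.7), ([642.0, 441.0, 0.0], 0.66), ([556.0, 169.0, 29.0], 0.56)]
top handle [([254.0, 469.0, 21.0], 0.67), ([776.0, 347.0, 20.0], 0.62), ([471.0, 156.0, 159.0], 0.56)]
top cradle [([556.0, 167.0, 30.0], 0.96)]
top jaw_tab [([532.0, 237.0, 128.0], 0.64)]
top slots [([602.0, -194.0, 117.0], 0.84), ([465.0, 157.0, 158.0], 0.51)]
top slot_a [([606.0, -149.0, 120.0], 0.87), ([603.0, -236.0, 116.0], 0.83)]
top slot_b [([606.0, -149.0, 120.0], 0.87), ([603.0, -236.0, 116.0], 0.83)]
[ 445.    3. 1324.] [0.71, -0.71, 0.03, -0.03] 372.22320733518455
{'clock': 0.8, 'joint_pos': array([-1.47328104e+00,  2.63132465e-01, -4.83151461e-02,  1.25938939e+00,
        4.05360656e-05,  1.41551424e+00]), 'joint_velocities': array([ 0.00051015,  0.00127543,  0.00225476, -0.00077914, -0.00044051,
        0.0002581 ]), 'effort': array([-2.29281854e-03, -6.37394500e+01,  3.84756124e+01,  1.10464916e-03,
       -1.13402996e-04, -8.89803175e-06]), 'ee_pos': array([ 131.32505858, -508.31442174,  239.2558777 ]), 'tool_rot': array([ 9.92022316e-01,  1.26062382e-01,  2.08469749e-05, -1.97458144e-05]), 'ft_force': array([-0.048632  ,  0.36385543, -0.40816791]), 'ft_torque': array([0.00424322, 0.04853473, 0.02878158]), 'grasp_force': 0.0, 'gripper_width': 0.9963875366363487}
```

View pics/scene0.png

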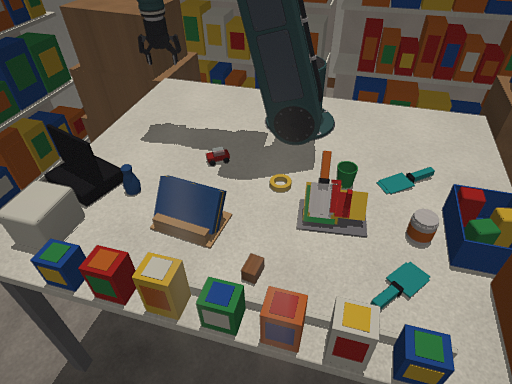

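View pics/top0.png

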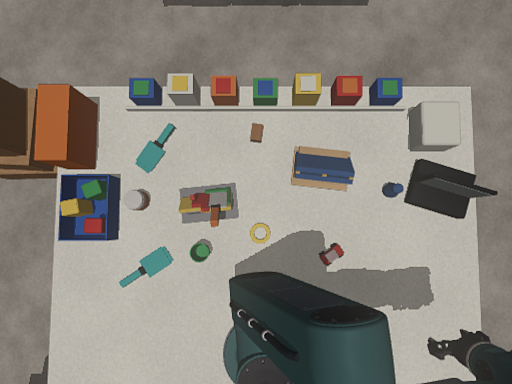

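The first picture is the scene view. It shows the scraper, with its orange handle, in the stand at about (325,165), the red tab at (350,185) and the blue block at (190,205), and two turquoise look-alikes. The top view has the block at (322,168) and the stand at (210,202). Next I'll go to a viewpoint on the slot axis.

```bash
cat >> h.py <<'E'
S35,C35=np.sin(np.radians(35)),np.cos(np.radians(35))
def lean(psi):  # columns x,y,z of cradle/slots frame at yaw psi (deg)
    return R.from_euler('z',psi,degrees=True)*R.from_matrix([[C35,0,-S35],[0,1,0],[S35,0,C35]])
def tool(psi): # tool along -z of that frame, tool y = -y
    return lean(psi)*R.from_euler('x',180,degrees=True)
def plan(p,Rt,frm=None):
    p0,R0=pose() if frm is None else frm
    rv=np.degrees((R0.inv()*Rt).as_rotvec()); d=Rt.inv().apply(np.array(p)-p0)/10
    d0=R0.inv().apply(np.array(p)-p0)/10
    print("turn",np.round(rv,2),"|",round(np.linalg.norm(rv),1),"shift after turn cm",np.round(d,2),"before turn",np.round(d0,2))
E
python3 - <<'E'
from h import *
m=r.camera_model("wrist"); p,Q=pose()
print("cam in tool",Q.inv().apply(np.array(m["position"])-p).round(1), (Q.inv()*R.from_matrix(m["rotation"])).as_matrix().round(3).tolist(),m["fx"])
spots("top",["cup","car","hoop","skittle","brick","tin"])
plan([500,-195,340],tool(-3)); plan([430,-190,320],tool(-3))
E
```

```text
Traceback (most recent call last):
  File "scipy/spatial/transform/_rotation.pyx", line 1128, in scipy.spatial.transform._rotation.Rotation.from_matrix
ValueError: Expected `matrix` to have shape (3, 3) or (N, 3, 3), got (4,)
```

```bash
python3 - <<'E'
from h import *
m=r.camera_model("wrist"); p,Q=pose()
print("cam in tool",Q.inv().apply(np.array(m["position"])-p).round(1), (Q.inv()*R.from_quat(m["rotation"])).as_matrix().round(3).tolist(),m["fx"])
spots("top",["cup","car","hoop","skittle","brick","tin"])
plan([500,-195,340],tool(-3)); plan([430,-190,320],tool(-3))
E
```

```text
cam in tool [  72.1    0.6 -135.1] [[0.0, -0.959, -0.282], [1.0, 0.0, 0.0], [-0.0, -0.282, 0.959]] 316.9300852954204
top cup [([350.0, 221.0, 2.0], 0.78)]
top car [([343.0, -230.0, -0.0], 0.8)]
top hoop [([414.0, 21.0, 1.0], 0.57)]
top skittle [([597.0, -236.0, 118.0], 0.71), ([568.0, -441.0, -1.0], 0.51)]
top brick []
top tin [([531.0, 446.0, -2.0], 0.56)]
turn [-5.34 34.73 16.94] | 39.0 shift after turn cm [ 34.59 -33.22  11.93] before turn [ 43.53 -21.11 -10.07]
turn [-5.34 34.73 16.94] | 39.0 shift after turn cm [ 27.7  -33.35   9.54] before turn [ 36.88 -23.35  -8.07]
```

Emit:
carry_out:
  deltas:
    - [[0,0,0,3.69,-2.33,-0.81,8.5],[0,0,0,3.69,-2.33,-0.81,8.5],[0,0,0,3.69,-2.33,-0.81,8.5],[0,0,0,3.69,-2.33,-0.81,8.5],[0,0,0,3.69,-2.33,-0.81,8.5],[0,0,0,3.69,-2.33,-0.81,8.5],[0,0,0,3.69,-2.33,-0.81,8.5],[0,0,0,3.69,-2.33,-0.81,8.5],[0,0,0,3.69,-2.33,-0.81,8.5],[0,0,0,3.69,-2.33,-0.81,8.5]]

```text
clock: 2.35
ee_pos: [431.1, -189.2, 320.7]
tool_rot: [0.992, 0.126, 0.0, 0.0]
ft_force: [0.8, -1.1, 0.6]
gripper_width: 0.998
grasp_force: 0.0
```

Emit:
carry_out:
  deltas:
    - [[-0.89,5.79,2.82,0,0,0,8.5],[-0.89,5.79,2.82,0,0,0,8.5],[-0.89,5.79,2.82,0,0,0,8.5],[-0.89,5.79,2.82,0,0,0,8.5],[-0.89,5.79,2.82,0,0,0,8.5],[-0.89,5.79,2.82,0,0,0,8.5],[0,0,0,0,0,0,8.5],[0,0,0,0,0,0,8.5]]

```text
clock: 3.35
ee_pos: [430.5, -190.8, 320.7]
tool_rot: [0.954, -0.024, 0.3, 0.008]
ft_force: [0.5, 0.5, 0.3]
gripper_width: 0.998
grasp_force: 0.0
```

```bash
python3 - <<'E'
from h import *
p,Q=pose(); print(p,Q.as_matrix().round(3).tolist())
m=r.camera_model("wrist"); im=r.camera("wrist"); cv2.imwrite("pics/w1.png",im)
print(m["position"],m["rotation"],m["fx"],m["cx"],m["cy"])
spots("wrist",["slots","slot_a"])
E
```

```text
[ 430.45021223 -190.76618577  320.69400505] [[0.819, -0.051, 0.572], [-0.042, -0.999, -0.03], [0.573, 0.001, -0.82]]
[ 412.69005201 -190.21553256  472.67644848] [-0.67983054  0.71549422 -0.11701282  0.11048281] 316.9300852954204 257.70787616985245 182.96431562747262
wrist slots [([605.0, -192.0, 122.0], 0.61)]
wrist slot_a [([599.0, -234.0, 116.0], 0.72), ([611.0, -150.0, 118.0], 0.64)]
```

View pics/w1.png

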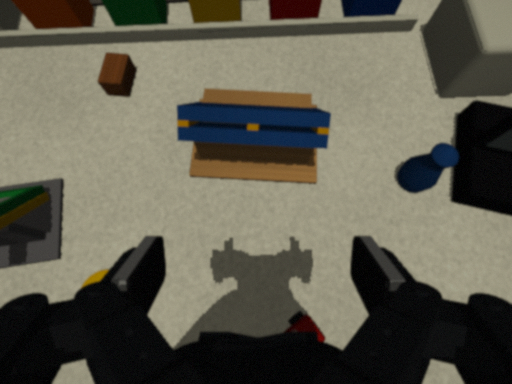

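The wrist view shows the block's mouth face at about (178–329, 103–149), with orange marks at (183,124), (253,127) and (323,131). I'll fit the marks and slits precisely.

```bash
cat > fit.py <<'E'
from h import *
E
python3 - <<'E'
from h import *
im=cv2.imread("pics/w1.png"); c=im[85:190,160:350]
cv2.imwrite("pics/w1c.png",cv2.resize(c,None,fx=4,fy=4,interpolation=cv2.INTER_CUBIC))
hsv=cv2.cvtColor(im,cv2.COLOR_BGR2HSV)
o=((abs(hsv[...,0].astype(int)-20)<8)&(hsv[...,1]>180)&(hsv[...,2]>120)).astype(np.uint8); o[:110]=0;o[145:]=0;o[:,:170]=0;o[:,335:]=0
n,l,st,ce=cv2.connectedComponentsWithStats(o); print(st.tolist(),ce.round(1).tolist())
b=((abs(hsv[...,0].astype(int)-110)<14)&(hsv[...,1]>120)&(hsv[...,2]>70)).astype(np.uint8)
b[:95]=0;b[160:]=0;b[:,:170]=0;b[:,335:]=0
cn=max(cv2.findContours(b,0,1)[0],key=cv2.contourArea)
print(cv2.approxPolyDP(cn,3,True)[:,0].tolist())
E
```

```text
[[0, 0, 512, 384, 196470], [178, 121, 10, 5, 47], [248, 125, 10, 5, 47], [318, 128, 10, 6, 44]] [[255.5, 191.5], [182.4, 123.0], [252.6, 126.9], [322.8, 130.3]]
[[178, 107], [179, 117], [193, 115], [203, 119], [204, 116], [328, 125], [329, 115], [217, 108], [206, 113], [205, 108]]
```

View pics/w1c.png

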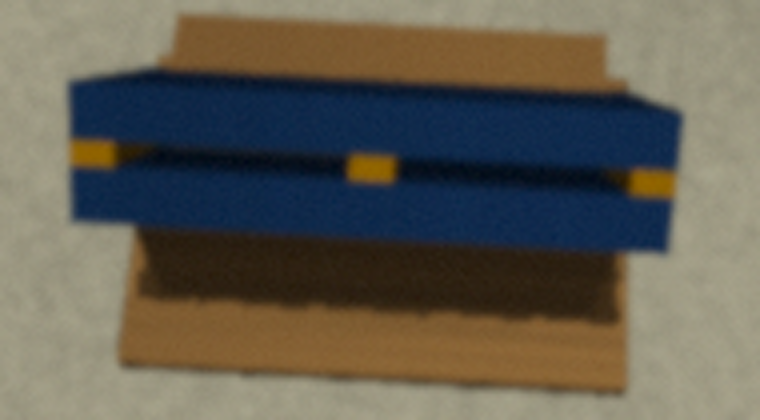

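```bash
cat > fit.py <<'E'
from h import *
from scipy.optimize import least_squares
def proj(P,cp,cq,K=(316.93,316.93,257.708,182.964)):
    q=R.from_quat(cq).inv().apply(P-np.array(cp)); return np.c_[K[0]*q[:,0]/q[:,2]+K[2],K[1]*q[:,1]/q[:,2]+K[3]]
def fit(L,uv,cp,cq,x0,free_z=False):
    uv=np.array(uv,float);L=np.array(L,float)
    f=lambda v:(proj(lean(v[3]).apply(L)+v[:3],cp,cq)-uv).ravel()
    g=lambda v: f(v if free_z else np.r_[v[:2],x0[2],v[2]])
    s=least_squares(g,x0 if free_z else [x0[0],x0[1],x0[3]],loss="soft_l1"); print(s.x.round(2),s.fun.round(1).tolist()); return s.x
E
python3 - <<'E'
from fit import *
L=[[0,88,0],[0,0,0],[0,-88,0],[22,95,0],[-22,95,0],[-22,-95,0],[22,-95,0]]
uv=[[182.4,123],[252.6,126.9],[322.8,130.3],[177.5,105.5],[178,140],[327,148],[330.5,113.8]]
cp=[412.69,-190.2155,472.676];cq=[-0.67983054,0.71549422,-0.11701282,0.11048281]
for z in (0,1):
  v=fit(L,uv,cp,cq,[604,-194,119,-3],z); fit(L[:3],uv[:3],cp,cq,[604,-194,119,-3])
# next: view of cradle
plan([430,165,320],tool(7))
E
```

```text
[ 605.22 -194.16   -6.31] [0.4, 0.2, 0.1, -0.0, 0.4, 0.3, -0.7, -0.6, -0.4, 0.3, -0.2, 0.4, 0.3, -0.9]
[ 605.46 -193.83   -6.23] [0.1, 0.1, -0.2, -0.2, 0.1, 0.1]
[ 605.97 -194.2   117.56   -6.32] [0.7, 0.2, 0.1, 0.0, 0.1, 0.3, -0.4, -0.5, -0.1, 0.3, -0.4, 0.3, 0.0, -0.8]
[ 605.46 -193.83   -6.23] [0.1, 0.1, -0.2, -0.2, 0.1, 0.1]
turn [ 5.7   0.04 -8.12] | 9.9 shift after turn cm [  3.45 -35.32   2.48] before turn [ -1.58 -35.52  -1.06]
```

Emit:
carry_out:
  deltas:
    - [[0,0,0,-0.2,-4.44,-0.13,8.5],[0,0,0,-0.2,-4.44,-0.13,8.5],[0,0,0,-0.2,-4.44,-0.13,8.5],[0,0,0,-0.2,-4.44,-0.13,8.5],[0,0,0,-0.2,-4.44,-0.13,0],[0,0,0,-0.2,-4.44,-0.13,0],[0,0,0,-0.2,-4.44,-0.13,0],[0,0,0,-0.2,-4.44,-0.13,0]]

```text
clock: 4.5
ee_pos: [427.3, 95.1, 319.8]
tool_rot: [0.954, 0.014, 0.3, -0.008]
ft_force: [0.7, -0.2, 0.8]
gripper_width: 0.137
grasp_force: 0.0
```

Emit:
carry_out:
  deltas:
    - [[2.85,0,-4.06,0,0,0,0],[2.85,0,-4.06,0,0,0,0],[0,0,0,0,0,0,0],[0,0,0,0,0,0,0]]

```text
clock: 5.0
ee_pos: [427.2, 94.0, 319.8]
tool_rot: [0.949, 0.095, 0.299, -0.033]
ft_force: [0.3, -0.1, 0.3]
gripper_width: -0.0
grasp_force: 0.0
```

```bash
python3 - <<'E'
from h import *
p,Q=pose(); print(p,Q.as_matrix().round(3).tolist())
m=r.camera_model("wrist"); im=r.camera("wrist"); cv2.imwrite("pics/w2.png",cv2.resize(im[60:330,130:420],None,fx=2.2,fy=2.2,interpolation=cv2.INTER_CUBIC)); cv2.imwrite("pics/w2f.png",im)
print(m["position"],m["rotation"],m["fx"],m["cx"],m["cy"])
spots("wrist",["scraper","handle","jaw_tab","cradle"])
E
```

```text
[427.23665778  93.98135397 319.76547041] [[0.803, 0.2, 0.562], [0.16, -0.98, 0.12], [0.574, -0.006, -0.819]]
[409.67484677  88.82005403 471.72245835] [ 0.76401668 -0.62451055  0.10011706 -0.12744276] 316.9300852954204 257.70787616985245 182.96431562747262
wrist scraper [([557.0, 167.0, 29.0], 0.94), ([347.0, 340.0, -0.0], 0.79), ([646.0, 444.0, 3.0], 0.76)]
wrist handle [([463.0, 154.0, 159.0], 0.89), ([768.0, 345.0, 17.0], 0.59)]
wrist jaw_tab [([531.0, 233.0, 129.0], 0.72)]
wrist cradle [([555.0, 166.0, 27.0], 0.7)]
```

View pics/w2.png

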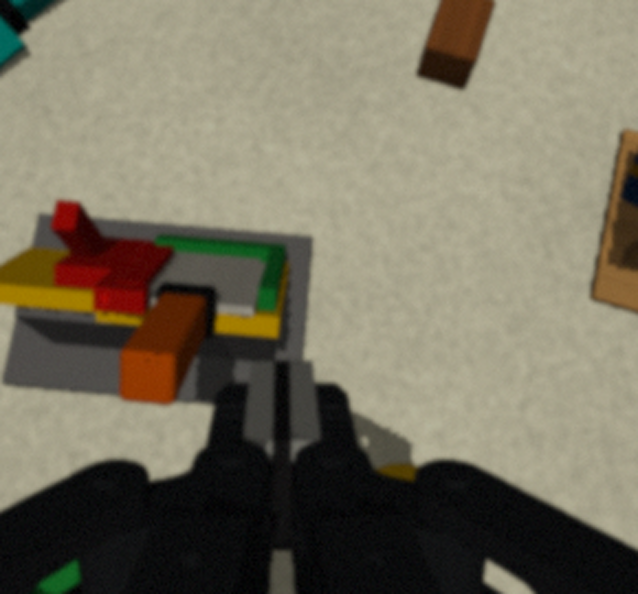

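```bash
python3 - <<'E'
from fit import *
L=[[14.5,12,192],[-9.5,12,192],[-9.5,-12,192],[14.5,-12,192],[5,-35,100],[-12,-50,98],[14.5,-12,114]]
uv=np.array([[128,348],[121,397],[175,403],[178,350],[252,313],[281,338],[206,299]])/2.2+[130,60]
cp=[409.6748,88.82,471.7225];cq=[0.76401668,-0.62451055,0.10011706,-0.12744276]
v=fit(L,uv,cp,cq,[556,167,28,7]); v4=fit(L,uv,cp,cq,[556,167,28,7],True)
# tab top centre
u=np.array([68,213])/2.2+[130,60]
f=lambda q: (proj(np.array([[q[0],q[1],126.]]),cp,cq)[0]-u)
s=least_squares(f,[532,237]);print("tab",s.x, lean(v[2]).inv().apply(np.r_[s.x,126]-np.r_[v[:2],28]))
E
```

```text
[555.26 165.09   5.85] [-3.8, -0.6, -0.9, 1.4, 0.5, 1.2, 0.0, 1.1, 1.4, -3.4, -0.1, -0.7, 1.4, -2.8]
[559.14 167.58   4.89   4.77] [-1.6, -0.2, 0.8, -0.1, 0.2, 0.0, 0.1, 1.7, -0.0, -1.2, -2.4, 0.8, 1.3, -0.6]
tab [532.9340168  233.40213899] [43.71201117 70.22903392 89.02842997]
```

```bash
python3 - <<'E'
from h import *
D=R.from_euler('z',6,degrees=True)*R.from_euler('x',180,degrees=True)
p,Q=pose(); plan([536,204,250],D)
E
```

```text
turn [ -2.08 -35.02   5.42] | 35.5 shift after turn cm [11.98 -9.73  6.98] before turn [ 6.51 -8.45 13.16]
```

Emit:
carry_out:
  deltas:
    - [[-0.52,-8.75,1.36,0,0,0,0],[-0.52,-8.75,1.36,0,0,0,0],[-0.52,-8.75,1.36,0,0,0,0],[-0.52,-8.75,1.36,0,0,0,0],[0,0,0,2,-1.62,1.16,0],[0,0,0,2,-1.62,1.16,0],[0,0,0,2,-1.62,1.16,0],[0,0,0,2,-1.62,1.16,0],[0,0,0,2,-1.62,1.16,0],[0,0,0,2,-1.62,1.16,0]]

```text
clock: 6.5
ee_pos: [540.0, 172.9, 250.3]
tool_rot: [0.997, 0.077, -0.001, -0.012]
ft_force: [0.6, 0.5, 1.1]
gripper_width: 0.001
grasp_force: 0.0
```

```bash
python3 - <<'E'
from h import *
D=R.from_euler('z',6,degrees=True)*R.from_euler('x',180,degrees=True)
p,Q=pose(); print(p);plan([536,204,115],D)
im=r.camera("wrist"); cv2.imwrite("pics/w3.png",im); spots("wrist",["jaw_tab","handle","scraper"])
E
```

```text
[540.01352528 172.89100444 250.32870852]
turn [-1.43  0.02  2.84] | 3.2 shift after turn cm [-0.07 -3.14 13.53] before turn [ 0.08 -2.8  13.61]
wrist jaw_tab [([530.0, 236.0, 132.0], 0.72), ([529.0, 440.0, 4.0], 0.58)]
wrist handle [([255.0, 473.0, 19.0], 0.84)]
wrist scraper [([346.0, 341.0, 2.0], 0.89), ([645.0, 443.0, 4.0], 0.89), ([556.0, 168.0, 28.0], 0.61)]
```

View pics/w3.png

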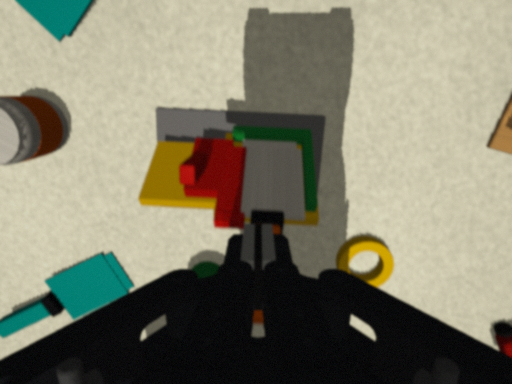

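The view from above shows the red tab top at about (188,172) and the blade (grey) at (272,180). The tab estimate agrees with the earlier one. I'll shift sideways, then down beside the tab.

Emit:
carry_out:
  deltas:
    - [[-1.43,0,2.84,0,-1.0,0,0],[0,0,0,0,-1.1,0,0],[0,0,0,0,-1.0,0,0],[0,0,0,0,0,2.7,0],[0,0,0,0,0,2.7,0],[0,0,0,0,0,2.7,0],[0,0,0,0,0,2.7,0],[0,0,0,0,0,2.7,0],[0,0,0,0,0,0,0]]

```text
clock: 7.82
ee_pos: [537.8, 173.5, 115.4]
tool_rot: [0.997, 0.078, -0.003, -0.012]
ft_force: [0.3, -0.5, -0.0]
gripper_width: 0.002
grasp_force: 0.0
```

```bash
python3 - <<'E'
from h import *
s=r.state(); print(s["joint_pos"].round(3),s["joint_velocities"].round(3))
D=R.from_euler('z',6,degrees=True)*R.from_euler('x',180,degrees=True)
plan([536,204,115],D); plan(*pose())
E
```

```text
[ 0.155  0.396 -0.195  0.983  0.025  3.141] [-0.001 -0.025  0.054  0.042 -0.001  0.001]
turn [-1.43  0.24  2.96] | 3.3 shift after turn cm [ 0.14 -3.05  0.04] before turn [ 0.3  -3.04  0.12]
turn [0. 0. 0.] | 0.0 shift after turn cm [0. 0. 0.] before turn [0. 0. 0.]
```

Joint 6 is at its limit, so I'll raise the arm and take the half-turn equivalent.

Emit:
carry_out:
  deltas:
    - [[0,0,0,0,0,-3.5,0],[0,0,0,0,0,-3.5,0],[0,0,0,0,0,-3.5,0],[0,0,-10.5,0,0,0,0],[0,0,-10.5,0,0,0,0],[0,0,-10.5,0,0,0,0],[0,0,-10.5,0,0,0,0],[0,0,-10.5,0,0,0,0],[0,0,-10.5,0,0,0,0],[0,0,-10.5,0,0,0,0]]

```text
clock: 9.07
ee_pos: [539.5, 171.1, 223.2]
tool_rot: [0.75, 0.661, 0.007, -0.01]
ft_force: [0.2, -0.7, 0.3]
gripper_width: 0.002
grasp_force: 0.0
```

Emit:
carry_out:
  deltas:
    - [[0,0,-10.5,0,0,0,0],[0,0,-10.5,0,0,0,0],[0,0,-10.5,0,0,0,0],[0,0,-10.5,0,0,0,0],[0,0,-10.5,0,0,0,0],[0,0,-10.5,0,0,0,0],[0,0,-10.5,0,0,0,0],[0,0,-10.5,0,0,0,0],[0,0,-10.5,0,0,0,0],[0,0,0,0,0,0,0]]

```text
clock: 10.32
ee_pos: [539.5, 171.0, 222.8]
tool_rot: [0.027, 1.0, 0.012, -0.002]
ft_force: [0.3, 0.3, 0.2]
gripper_width: 0.003
grasp_force: 0.0
```

```bash
cat >> h.py <<'E'
F=R.from_euler('z',180,degrees=True)
def toolF(psi): return tool(psi)*F
def down(psi): return R.from_euler('z',psi,degrees=True)*R.from_euler('x',180,degrees=True)*F
E
python3 - <<'E'
from h import *
s=r.state(); print(s["ee_pos"],s["joint_pos"].round(3))
plan([536,204,115],down(6))
E
```

```text
[539.51905072 171.00135253 222.84115548] [0.151 0.337 0.015 1.248 0.025 0.205]
turn [ 1.42 -0.14 -9.11] | 9.2 shift after turn cm [1.000e-02 3.320e+00 1.078e+01] before turn [ 0.48  3.01 10.86]
```

Emit:
carry_out:
  deltas:
    - [[1.42,0,-9.1,0,0,0,0],[0,0,0,0,1.1,0,0],[0,0,0,0,1.1,0,0],[0,0,0,0,1.1,0,0],[0,0,0,0,0,2.7,0],[0,0,0,0,0,2.7,0],[0,0,0,0,0,2.7,0],[0,0,0,0,0,2.7,0],[0,0,0,0,0,0,0]]

```text
clock: 11.45
ee_pos: [534.3, 203.8, 112.2]
tool_rot: [-0.052, 0.999, -0.0, -0.003]
ft_force: [-0.4, 0.1, 1.0]
gripper_width: 0.001
grasp_force: 0.0
```

Emit:
carry_out:
  deltas:
    - [[0,0,0,0,0.5,0,0],[0,0,0,0,0.5,0,0],[0,0,0,0,0.5,0,0],[0,0,0,0,0.5,0,0],[0,0,0,0,0.5,0,0],[0,0,0,0,0.5,0,0],[0,0,0,0,0.5,0,0],[0,0,0,0,0.5,0,0],[0,0,0,0,0.5,0,0],[0,0,0,0,0.3,0,0]]

```text
clock: 12.7
ee_pos: [530.4, 251.7, 113.5]
tool_rot: [-0.053, 0.999, -0.0, -0.002]
ft_force: [1.5, -0.5, 1.8]
gripper_width: -0.007
grasp_force: 1.1
```

Emit:
carry_out:
  deltas:
    - [[0,0,0,0,0,0,0],[0,0,0,0,-0.6,0,0],[0,0,0,0,-0.6,-3,0],[0,0,0,0,0,-3,0],[0,0,0,0,0,-3,0],[0,0,0,0,0,-3,0],[0,0,0,0,0,0,0]]

```text
clock: 13.58
ee_pos: [532.9, 239.2, 235.4]
tool_rot: [-0.053, 0.999, 0.0, -0.0]
ft_force: [0.4, -0.6, -0.2]
gripper_width: 0.004
grasp_force: 0.0
```

```bash
python3 - <<'E'
from h import *
m=r.camera_model("wrist");im=r.camera("wrist"); cv2.imwrite("pics/w4.png",im); print(m["position"],m["rotation"]); spots("wrist",["jaw_tab","handle","scraper"])
im=r.camera("top");spots("top",["jaw_tab"])
im=r.camera("scene");spots("scene",["jaw_tab"])
print(pose()[0])
plan([430,150,260],toolF(6)); 
E
```

```text
[461.87812875 231.09186821 370.53297315] [0.66213496 0.73567732 0.1062963  0.09516969]
wrist jaw_tab [([527.0, 273.0, 129.0], 0.69)]
wrist handle []
wrist scraper [([645.0, 445.0, 4.0], 0.89), ([556.0, 168.0, 28.0], 0.8)]
top jaw_tab [([531.0, 273.0, 125.0], 0.52)]
scene jaw_tab [([528.0, 277.0, 125.0], 0.95)]
[531.94138672 239.32380469 232.98646361]
turn [ 1.000e-02 -3.528e+01  4.000e-02] | 35.3 shift after turn cm [ 7.52 -7.82 -8.56] before turn [11.09 -7.81 -2.65]
```

View pics/w4.png

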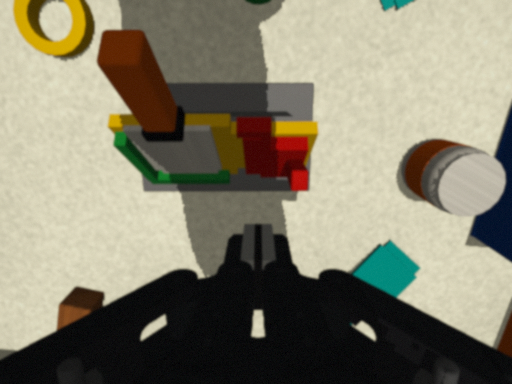

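The jaw is open about 39 mm: the red tab is now at (299,180), clear of the blade edge at (220,150). Next comes the approach along the handle axis.

```bash
python3 - <<'E'
from h import *
o=np.array([556,166,28]);A=lean(6)
g=A.apply([2.5,0,149])+o; a=A.apply([2.5,0,245])+o; print(g,a)
plan(a,toolF(6)); plan(g,toolF(6),(a,toolF(6)))
E
```

```text
[473.04194724 157.28075731 151.48759569] [418.28025208 151.52507121 230.12619194]
turn [ 1.000e-02 -3.528e+01  4.000e-02] | 35.3 shift after turn cm [10.18 -7.54 -6.78] before turn [12.23 -7.54  0.35]
turn [0. 0. 0.] | 0.0 shift after turn cm [0.  0.  9.6] before turn [0.  0.  9.6]
```

Emit:
carry_out:
  deltas:
    - [[0,0,0,3.05,-1.88,0,0],[0,0,0,3.05,-1.88,0,0],[0,0,0,3.05,-1.88,0,4],[0,0,0,3.05,-1.88,0,8.5],[0,-8.8,0,0,0,0,8.5],[0,-8.8,0,0,0,0,8.5],[0,-8.8,0,0,0,0,8.5],[0,-8.8,0,0,0,0,8.5],[0,0,0,0,0,0,8.5],[0,0,0,0,0,0,8.5]]

```text
clock: 15.22
ee_pos: [419.7, 152.0, 235.1]
tool_rot: [-0.05, 0.953, 0.016, 0.299]
ft_force: [0.0, -0.1, -0.2]
gripper_width: 0.996
grasp_force: 0.0
```

```bash
python3 - <<'E'
from h import *
o=np.array([556,166,28]);A=lean(6)
a=A.apply([2.5,0,149])+o
m=r.camera_model("wrist");im=r.camera("wrist"); cv2.imwrite("pics/w5.png",im); print(m["position"],m["rotation"]); spots("wrist",["handle","scraper"])
print(pose()[0],r.state()["joint_pos"].round(2))
plan(a,toolF(6))
E
```

```text
[284.81661952 137.11819898 304.8149988 ] [0.60288129 0.67005257 0.32198884 0.28963234]
wrist handle [([466.0, 157.0, 160.0], 0.69), ([770.0, 349.0, 15.0], 0.63)]
wrist scraper [([554.0, 166.0, 32.0], 0.97), ([646.0, 444.0, 4.0], 0.75)]
[420.25328968 151.98784359 234.86481979] [ 0.2  -0.24 -0.78  0.42 -0.05  0.08]
turn [ 0.02 -0.08  0.01] | 0.1 shift after turn cm [ 0.44 -0.03  9.87] before turn [ 0.42 -0.03  9.87]
```

View pics/w5.png

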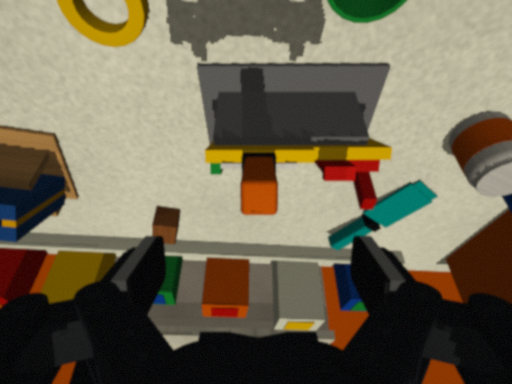

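Looking along the handle, the end face is at (242–276, 180–214) and the board's top edge runs from (206,149) to (391,146).

```bash
python3 - <<'E'
from fit import *
im=cv2.imread("pics/w5.png"); hsv=cv2.cvtColor(im,cv2.COLOR_BGR2HSV)
def box(lo,hi,x0,x1,y0,y1):
    k=np.zeros(im.shape[:2],np.uint8);k[y0:y1,x0:x1]=cv2.inRange(hsv,lo,hi)[y0:y1,x0:x1]
    return cv2.minAreaRect(cv2.findNonZero(k)),cv2.boundingRect(k)
print(box((5,180,150),(14,255,255),230,290,165,225), box((22,150,100),(32,255,255),195,400,135,175))
cp=[284.8166,137.1182,304.815];cq=[0.60288129,0.67005257,0.32198884,0.28963234]
L=[[-12,-50,98],[-12,125,98],[0,-50,98],[0,125,98],[-9.5,-12,192],[-9.5,12,192],[14.5,-12,192],[14.5,12,192]]
uv=[[206,149],[391,146],[206,162],[391,159],[242,181],[276,181],[242,214],[276,214]]
fit(L,uv,cp,cq,[556,166,28,6]);fit(L,uv,cp,cq,[556,166,28,6],True)
E
```

```text
(((259.0, 198.0), (30.0, 34.0), 90.0), (242, 183, 35, 31)) (((298.082275390625, 154.43228149414062), (15.965686798095703, 186.1230926513672), 88.39399719238281), (205, 146, 187, 17))
[553.62 168.13   7.15] [-2.0, 0.5, 7.1, 0.8, -1.2, 0.4, 5.7, 0.9, -3.2, -1.3, 1.4, -1.8, -1.9, 1.6, 1.3, 1.2]
[562.93 168.93  20.5    7.04] [0.1, 1.7, 1.3, 2.4, 0.8, 1.1, -0.0, 2.0, -2.0, -1.2, 0.3, -1.6, -0.9, -0.3, 0.3, -0.6]
```

```bash
python3 - <<'E'
from h import *
o=np.array([556,168,28]);A=lean(7)
plan(A.apply([2.5,0,149])+o,toolF(7))
E
```

```text
turn [-0.55 -0.08 -0.81] | 1.0 shift after turn cm [ 0.42 -0.07  9.89] before turn [0.41 0.02 9.89]
```

Emit:
carry_out:
  deltas:
    - [[-0.55,0,-0.8,0.42,0,0,8.5],[0,0,0,0,0,2,8.5],[0,0,0,0,0,2,8.5],[0,0,0,0,0,2,8.5],[0,0,0,0,0,2,8.5],[0,0,0,0,0,1.9,8.5],[0,0,0,0,0,0,8.5]]

```text
clock: 16.25
ee_pos: [471.6, 158.2, 149.3]
tool_rot: [-0.058, 0.952, 0.018, 0.299]
ft_force: [-0.1, -0.7, -1.5]
gripper_width: 0.998
grasp_force: 0.0
```

Emit:
carry_out:
  deltas:
    - [[0,0,0,0,0,0,3.5],[0,0,0,0,0,0,3],[0,0,0,0,0,0,2.6],[0,0,0,0,0,0,2.2],[0,0,0,0,0,0,1.5],[0,0,0,0,0,0,1.5],[0,0,0,0,0,0,1.5],[0,0,0,0,0,0,1.5]]
  newtons: 60

```text
clock: 17.25
ee_pos: [471.8, 158.1, 151.1]
tool_rot: [-0.058, 0.952, 0.018, 0.301]
ft_force: [-6.3, -3.2, 8.8]
gripper_width: 0.274
grasp_force: 57.9
```

```bash
python3 - <<'E'
from h import *
o=np.array([556,168,28]);A=lean(7)
p,Q=pose(); print(p,A.inv().apply(p-o)); plan(A.apply([2.5,0,149])+o,toolF(7)); s=r.state(); print(s["joint_pos"].round(2),s["ft_force"],s["ft_torque"],s["gripper_width"],s["grasp_force"])
E
```

```text
[471.76290005 158.13470498 151.13518309] [  1.15393704   0.47415946 149.51230708]
turn [-0.04  0.04  0.  ] | 0.1 shift after turn cm [-0.13 -0.05  0.05] before turn [-0.13 -0.05  0.05]
[ 0.18 -0.04 -0.91  0.1  -0.03  0.05] [-6.25986078 -3.23244973  8.84438936] [-0.6154111   0.61861582 -0.5457764 ] 0.27437081818593345 57.93168604373932
```

Emit:
carry_out:
  deltas:
    - [[0,0,0,-0.4,0,0,1.5],[0,0,0,-0.5,0,0,1.5],[0,0,0,-0.6,0,0,1.5],[0,0,0,-0.5,0,-1,1.5],[0,0,0,0,0,-2,1.5],[0,0,0,0,0,-3,1.5],[0,0,0,0,0,-3,1.5],[0,0,0,0,0,-3,1.5],[0,0,0,0,0,-2,1.5],[0,0,0,0,0,0,1.5]]

```text
clock: 18.5
ee_pos: [408.1, 150.7, 277.7]
tool_rot: [-0.058, 0.952, 0.019, 0.301]
ft_force: [-0.1, 0.9, -2.7]
gripper_width: 0.278
grasp_force: 59.1
```

```bash
python3 - <<'E'
from h import *
p,Q=pose();print(p)
m=r.camera_model("wrist");im=r.camera("wrist"); cv2.imwrite("pics/w6.png",im); print(m["position"],m["rotation"]); spots("wrist",["handle","scraper"])
E
```

```text
[408.10913856 150.66116856 277.67057879]
[273.21901759 133.44084768 346.92266651] [0.59652846 0.6746193  0.3257248  0.28800338]
wrist handle [([768.0, 346.0, 16.0], 0.71), ([399.0, 147.0, 290.0], 0.68), ([771.0, 30.0, -3.0], 0.25)]
wrist scraper [([645.0, 447.0, 2.0], 0.88), ([486.0, 160.0, 151.0], 0.82)]
```

View pics/w6.png

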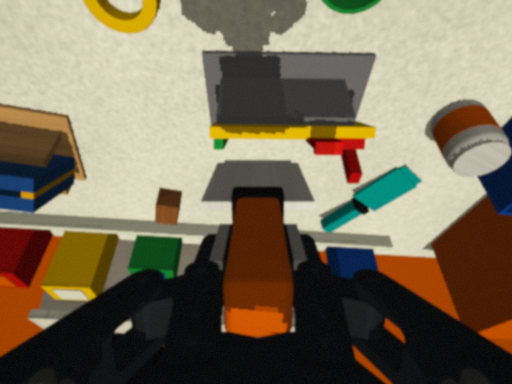

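The scraper is held. Its blade shows at (203–314, 161–200), with the collar at (232–285, 187–200). I'll measure its tilt in the hand.

```bash
python3 - <<'E'
from fit import *
im=cv2.imread("pics/w6.png"); g=cv2.GaussianBlur(cv2.cvtColor(im,cv2.COLOR_BGR2GRAY),(3,3),0)
def cross(v,i0,s):
    lo,hi=v.min(),v.max();t=(lo+hi)/2;k=np.where((v[:-1]-t)*(v[1:]-t)<=0)[0]
    return [round(i0+s*(j+(v[j]-t)/(v[j]-v[j+1])),1) for j in k][:2]
for row in (164,168,172,176,180,184,188,192,196,199):
    v=g[row].astype(float); print(row,cross(v[190:232],190,1),cross(v[288:330],288,1))
for col in (226,235,245,255,265,275,285,292):
    print(col,cross(g[148:175,col].astype(float),148,1))
for col in (207,213,219,299,305,310): print(col,cross(g[190:212,col].astype(float),190,1))
E
```

```text
164 [np.float64(216.7)] [np.float64(297.9)]
168 [np.float64(214.9)] [np.float64(299.7)]
172 [np.float64(212.9)] [np.float64(301.4)]
176 [np.float64(211.5)] [np.float64(303.1)]
180 [np.float64(209.6)] [np.float64(305.0)]
184 [np.float64(207.9)] [np.float64(306.7)]
188 [np.float64(206.1)] [np.float64(308.5)]
192 [np.float64(204.7)] [np.float64(310.2)]
196 [np.float64(203.0)] [np.float64(312.2)]
199 [np.float64(201.9)] [np.float64(313.3)]
226 [np.float64(160.0)]
235 [np.float64(159.9)]
245 [np.float64(159.8)]
255 [np.float64(159.8)]
265 [np.float64(159.8)]
275 [np.float64(160.0)]
285 [np.float64(160.0)]
292 [np.float64(162.2)]
207 [np.float64(200.9)]
213 [np.float64(200.9)]
219 [np.float64(200.9)]
299 [np.float64(200.9)]
305 [np.float64(200.9)]
310 [np.float64(191.2), np.float64(200.9)]
```

```bash
cat > hand.py <<'E'
from fit import *
rows=np.array([168,172,176,180,184,188,192,196,199.]);l=np.array([214.9,212.9,211.5,209.6,207.9,206.1,204.7,203,201.9]);rr=np.array([299.7,301.4,303.1,305,306.7,308.5,310.2,312.2,313.3])
pl,pr=np.polyfit(rows,l,1),np.polyfit(rows,rr,1)
m=r.camera_model("wrist"); p,Q=pose()
ct=Q.inv().apply(np.array(m["position"])-p); cR=(Q.inv()*R.from_quat(m["rotation"]))
N=R.from_euler('y',180,degrees=True)  # scraper axes in tool
def hand(v): return R.from_rotvec(np.radians(v[3:]))*N, v[:3]
def res(v,prior=True):
    H,t=hand(v)
    P=H.apply(np.array([[-2.5,35,100],[-2.5,-35,100],[-1.5,25,0],[-1.5,-25,0],[-2.5,35,14],[-2.5,-35,14],[-2.5,35,60],[-2.5,-35,60]]))+t
    q=proj(P,ct,cR.as_quat())
    return np.r_[q[0,1]-200.9,q[1,1]-200.9,q[2,1]-160,q[3,1]-159.9,[q[i,0]-np.polyval(pr,q[i,1]) for i in (0,4,6)],[q[i,0]-np.polyval(pl,q[i,1]) for i in (1,5,7)],(v[2]-149.5)/3*prior,v[0]/3*prior]
if __name__=="__main__":
    print(ct,cR.as_matrix().round(3).tolist())
    s=least_squares(res,[0,0,149.5,0,0,0]); print(s.x.round(2),s.fun.round(2)); print(np.sqrt(np.diag(np.linalg.inv(s.jac.T@s.jac))).round(2))
E
python3 hand.py
```

```text
[  71.4399999    -0.56374561 -134.84003751] [[0.0, -0.959, -0.283], [1.0, 0.0, -0.0], [0.0, -0.283, 0.959]]
[ 7.7400e+00 -1.1300e+00  1.4976e+02  2.9000e-01  2.7600e+00  1.1000e-01] [-0.03 -0.05  0.18  0.24  0.05 -0.36 -0.18 -0.05  0.36  0.18  0.09  2.58]
[0.63 0.64 1.66 0.5  0.44 0.71]
```

```bash
cat >> hand.py <<'E'
V=np.array([7.74,-1.13,149.76,0.29,2.76,0.11])
SO,SP=np.array([605.3,-194,119]),-6.3
def tool_for(loc,psi=SP,v=V):   # tool pose that puts scraper origin at loc in slots frame, aligned
    H,t=hand(v); RT=lean(psi)*H.inv(); return lean(psi).apply(loc)+SO-RT.apply(t),RT
def scr(v=V):
    p,Q=pose(); H,t=hand(v); o=p+Q.apply(t); A=lean(SP); return A.inv().apply(o-SO).round(1),np.degrees((A.inv()*Q*H).as_rotvec()).round(2)
E
python3 - <<'E'
from hand import *
p,Q=pose();H,t=hand(V); print("pred",p+Q.apply(t),p+Q.apply(t+H.apply([0,0,160])))
for c in("scene","top"):
    r.camera(c); spots(c,["scraper","handle"])
for loc in([0,44,60],[0,44,-30],[0,-44,60]):
    P,T=tool_for(loc);print(loc,P.round(1))
P,T=tool_for([0,44,100]);print(P);plan(P,T)
E
```

```text
pred [487.07974712 159.07877405 148.38772128] [402.48648458 149.49577377 283.85781407]
scene scraper [([644.0, 448.0, 3.0], 0.85), ([345.0, 342.0, 2.0], 0.67), ([489.0, 157.0, 148.0], 0.6)]
scene handle [([772.0, 349.0, 20.0], 0.9), ([400.0, 150.0, 283.0], 0.72), ([261.0, 471.0, 22.0], 0.66)]
top scraper [([343.0, 336.0, 4.0], 0.96), ([484.0, 161.0, 148.0], 0.72), ([646.0, 442.0, -0.0], 0.7)]
top handle [([772.0, 347.0, 17.0], 0.87), ([253.0, 468.0, 19.0], 0.84), ([403.0, 147.0, 279.0], 0.67)]
[0, 44, 60] [ 490.9 -136.7  291.3]
[0, 44, -30] [ 542.2 -142.4  217.6]
[0, -44, 60] [ 481.2 -224.2  291.3]
[ 468.084894   -134.20241093  324.05470633]
turn [ 7.59 -2.84 10.61] | 13.4 shift after turn cm [-10.05 -27.67   1.63] before turn [ -4.76 -28.99  -2.51]
```

Emit:
carry_out:
  deltas:
    - [[3.8,-1.42,5.3,0,0,0,1.5],[3.8,-1.42,5.3,0,0,0,1.5],[0,0,0,-1,-2.7,0.16,1.5],[0,0,0,-1,-2.7,0.16,1.5],[0,0,0,-1,-2.7,0.16,1.5],[0,0,0,-1,-2.7,0.16,1.5],[0,0,0,-1,-2.7,0.16,1.5],[0,0,0,-1,-2.7,0.16,1.5],[0,0,0,-1,-2.7,0.16,1.5],[0,0,0,-1,-2.7,0.16,1.5]]

```text
clock: 20.2
ee_pos: [456.3, -73.0, 315.0]
tool_rot: [0.05, 0.945, -0.016, 0.324]
ft_force: [1.0, 0.8, -2.4]
gripper_width: 0.273
grasp_force: 59.8
```

Emit:
carry_out:
  deltas:
    - [[0,0,0,-1,-2.7,0.16,1.5],[0,0,0,-1,-2.7,0.16,1.5],[0,0,0,0,0,0,1.5],[0,0,0,0,0,0,1.5]]

```text
clock: 20.7
ee_pos: [468.0, -127.2, 324.1]
tool_rot: [0.05, 0.945, -0.015, 0.323]
ft_force: [0.3, -0.4, -1.8]
gripper_width: 0.272
grasp_force: 60.2
```

```bash
python3 - <<'E'
from hand import *
print(pose()[0],scr(),r.state()["joint_pos"].round(2))
P,T=tool_for([0,44,25]);plan(P,T)
E
```

```text
[ 467.976364   -127.1836923   324.07268018] (array([ -0.7,  51. , 100.5]), array([ 0.02, -0.01, -0.02])) [-0.61 -0.24 -0.55  0.66  0.3  -0.41]
turn [ 0.02  0.01 -0.02] | 0.0 shift after turn cm [ 0.29 -0.73  7.54] before turn [ 0.3  -0.74  7.54]
```

Emit:
carry_out:
  deltas:
    - [[0,0,0,0,-0.35,1.5,1.5],[0,0,0,0,-0.35,1.5,1.5],[0,0,0,0,0,1.5,1.5],[0,0,0,0,0,1.5,1.5],[0,0,0,0,0,1.5,1.5],[0,0,0,0,0,0,1.5],[0,0,0,0,0,0,1.5]]

```text
clock: 21.58
ee_pos: [513.0, -138.5, 265.6]
tool_rot: [0.05, 0.945, -0.016, 0.324]
ft_force: [-0.6, 0.1, -2.4]
gripper_width: 0.278
grasp_force: 60.1
```

```bash
python3 - <<'E'
from hand import *
print(pose()[0],scr())
m=r.camera_model("wrist");im=r.camera("wrist"); cv2.imwrite("pics/w7f.png",im); print(m["position"],m["rotation"])
cv2.imwrite("pics/w7.png",cv2.resize(im[90:240,130:400],None,fx=2.9,fy=2.9,interpolation=cv2.INTER_CUBIC))
A=lean(SP)
for n,P in dict(fill_a=[0,88,0],mid=[0,0,0],slotb=[0,-44,0],c1=[-22,95,0],c2=[22,95,0],c3=[-22,-95,0],edge=[0,44,25]).items(): print(n,proj(A.apply([P])+SO,m["position"],m["rotation"]).round(1), (2.9*(proj(A.apply([P])+SO,m["position"],m["rotation"])-[130,90])).round(0))
E
```

```text
[ 513.01269736 -138.48912705  265.62513985] (array([ 3.6, 44.7, 26.3]), array([ 0.03, -0.06,  0.04]))
[ 374.73983798 -124.65126269  328.32392287] [0.6616855  0.59509794 0.30619013 0.33805078]
fill_a [[300.5 151.1]] [[494. 177.]]
mid [[211.8 151. ]] [[237. 177.]]
slotb [[167.3 150.9]] [[108. 177.]]
c1 [[308.7 129. ]] [[518. 113.]]
c2 [[306.3 172.3]] [[511. 239.]]
c3 [[112.4 128.6]] [[-51. 112.]]
edge [[256.2 157.5]] [[366. 196.]]
```

View pics/w7.png

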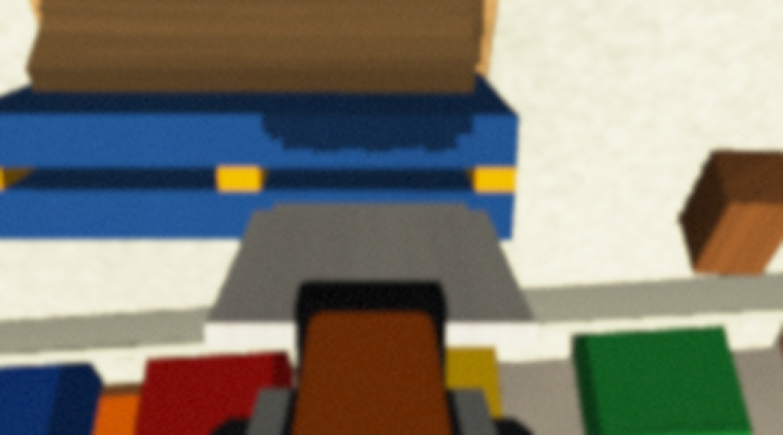

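The blade edge sits at crop row 205, just below the slot line at row 179, and the marks at (240,179) and (494,179) match the predictions to within 3 px. I'll refine the numbers.

```bash
python3 - <<'E'
from hand import *
im=cv2.imread("pics/w7f.png");hsv=cv2.cvtColor(im,cv2.COLOR_BGR2HSV);g=cv2.GaussianBlur(im[...,0],(3,3),0).astype(float)
k=cv2.inRange(hsv,(18,150,120),(32,255,255));k[:140]=0;k[160:]=0;k[:,:190]=0;k[:,320:]=0
n,l,st,ce=cv2.connectedComponentsWithStats(k);print(st[1:].tolist(),ce[1:].round(1).tolist())
s=[c for c,t in zip(ce[1:],st[1:]) if t[4]>30]
cp=[374.73984,-124.65126,328.32392];cq=[0.6616855,0.59509794,0.30619013,0.33805078]
s.sort(key=lambda c:c[0])
f=lambda v:np.r_[(proj(lean(SP).apply([[0,0,0],[0,88,0]])+lean(SP).apply([v[0],v[1],0])+SO,cp,cq)-np.array(s[:2])).ravel()]
q=least_squares(f,[0,0]);print("slot shift",q.x,q.fun)
for c in (235,245,255,265,275,285):
    v=g[155:166,c];t=(v.max()+v.min())/2;j=np.where((v[:-1]-t)*(v[1:]-t)<=0)[0];print(c,[round(155+a+(v[a]-t)/(v[a]-v[a+1]),1) for a in j],end=' ')
sc=scr();print(sc,proj(lean(SP).apply([sc[0]+[-1.5,y,0] for y in(-30,0,30)])+SO,cp,cq).round(1).tolist())
E
```

```text
[[205, 148, 16, 7, 108], [293, 148, 15, 8, 112]] [[212.2, 151.0], [299.9, 151.4]]
slot shift [ 0.19503777 -0.06460647] [-0.52115578  0.16580931  0.52288602 -0.11673276]
235 [np.float64(155.5), np.float64(159.9)] 245 [np.float64(155.5), np.float64(159.8)] 255 [np.float64(155.5), np.float64(159.8)] 265 [np.float64(155.6), np.float64(159.7)] 275 [np.float64(155.9), np.float64(159.8)] 285 [np.float64(155.8), np.float64(159.9)] (array([ 3.9, 44.5, 26.4]), array([ 0.01, -0.09,  0.04])) [[224.0, 160.3], [256.7, 160.4], [289.5, 160.4]]
```

Emit:
carry_out:
  deltas:
    - [[0,0,0,0.38,-0.05,0,1.5],[0,0,0,0,0,1,1.5],[0,0,0,0,0,1,1.5],[0,0,0,0,0,0,1.5],[0,0,0,0,0,0,1.5]]

```text
clock: 22.25
ee_pos: [522.4, -140.4, 247.0]
tool_rot: [0.05, 0.945, -0.016, 0.323]
ft_force: [0.5, -0.0, -2.0]
gripper_width: 0.276
grasp_force: 60.1
```

```bash
python3 - <<'E'
from hand import *
print(scr()); P,T=tool_for([0,44,-20]);plan(P,T)
E
```

```text
(array([ 0.7, 43.9,  5.5]), array([ 0.02, -0.03,  0.01]))
turn [0.02 0.03 0.01] | 0.0 shift after turn cm [0.18 0.   2.54] before turn [0.18 0.   2.54]
```

Emit:
carry_out:
  deltas:
    - [[0,0,0,0.08,0,0,1.5],[0,0,0,0,0,0.5,1.5],[0,0,0,0,0,0.5,1.5],[0,0,0,0,0,0.5,1.5],[0,0,0,0,0,0.5,1.5],[0,0,0,0,0,0.5,1.5],[0,0,0,0,0,0,1.5],[0,0,0,0,0,0,1.5]]

```text
clock: 23.25
ee_pos: [537.0, -141.9, 226.9]
tool_rot: [0.05, 0.945, -0.016, 0.324]
ft_force: [-0.6, 0.9, -1.5]
gripper_width: 0.272
grasp_force: 60.2
```

```bash
python3 - <<'E'
from hand import *
for i in range(3): print(scr(),r.state()["ft_force"].round(1)); r.camera("wrist")
E
```

```text
(array([  1.2,  43.9, -19.3]), array([ 0.01, -0.05,  0.01])) [-0.6  0.9 -1.5]
(array([  1.3,  43.9, -19.3]), array([ 0.01, -0.06,  0.01])) [-0.3  0.2 -1.5]
(array([  1.3,  43.8, -19.2]), array([-0.  , -0.07,  0.01])) [-0.5 -0.5 -1.8]
```

Emit:
carry_out:
  deltas:
    - [[0,0,0,0.08,0,0.4,1.5],[0,0,0,0,0,0.5,1.5],[0,0,0,0,0,0.5,1.5],[0,0,0,0,0,0.5,1.5],[0,0,0,0,0,0.5,1.5],[0,0,0,0,0,0.5,1.5],[0,0,0,0,0,0.5,1.5],[0,0,0,0,0,0.4,1.5],[0,0,0,0,0,0,1.5]]

```text
clock: 24.52
ee_pos: [559.6, -144.2, 196.0]
tool_rot: [0.05, 0.945, -0.016, 0.323]
ft_force: [-0.5, -0.1, -2.1]
gripper_width: 0.274
grasp_force: 60.2
```

Emit:
carry_out:
  deltas:
    - [[0,0,0,0,0,0.3,1.5],[0,0,0,0,0,0.3,1.5],[0,0,0,0,0,0.2,1.5],[0,0,0,0,0,0,1.5]]

```text
clock: 25.02
ee_pos: [564.2, -144.9, 193.1]
tool_rot: [0.05, 0.944, -0.017, 0.326]
ft_force: [-51.5, 9.2, 52.6]
gripper_width: 0.272
grasp_force: 70.5
```

```bash
python3 - <<'E'
from hand import *
print(scr(),r.state()["ft_force"].round(1))
E
```

```text
(array([  4.8,  43.6, -62.8]), array([-0.1 , -0.29,  0.03])) [-51.5   9.2  52.6]
```

That is the jam at about -60, so this slot is blocked. I'll withdraw and re-measure the scraper in the hand.

Emit:
carry_out:
  deltas:
    - [[0,0,0,0,0,-0.8,1.5],[0,0,0,0,0,-0.8,1.5],[0,0,0,0,0,-1.2,1.5],[0,0,0,0,0,-1.3,1.5],[0,0,0,0,0,-1.5,1.5],[0,0,0,0,0,-1.5,1.5],[0,0,0,0,0,-1.5,1.5],[0,0,0,0,0,-1.0,1.5],[0,0,0,0,0,0,1.5],[0,0,0,0,0,0,1.5]]

```text
clock: 26.28
ee_pos: [505.8, -138.7, 265.5]
tool_rot: [0.05, 0.945, -0.016, 0.323]
ft_force: [0.6, -0.5, -2.0]
gripper_width: 0.271
grasp_force: 60.3
```

```bash
python3 - <<'E'
from hand import *
print(scr(),r.state()["ft_force"].round(1))
P,T=tool_for([0,-44,28]);plan(P,T)
E
```

```text
(array([-2.4, 43.7, 30.2]), array([ 0.01, -0.02, -0.  ])) [ 0.6 -0.5 -2. ]
turn [ 0.01  0.02 -0.  ] | 0.0 shift after turn cm [-0.22 -8.76  0.19] before turn [-0.22 -8.76  0.19]
```

Emit:
carry_out:
  deltas:
    - [[0,0,0,0,-1.5,0,1.5],[0,0,0,0,-1.5,0,1.5],[0,0,0,0,-1.5,0,1.5],[0,0,0,0,-1.5,0,1.5],[0,0,0,0,-1.5,0,1.5],[0,0,0,-0.2,-1.26,0.2,1.5],[0,0,0,0,0,0,1.5],[0,0,0,0,0,0,1.5],[0,0,0,0,0,0,1.5]]

```text
clock: 27.4
ee_pos: [499.4, -225.7, 265.2]
tool_rot: [0.05, 0.945, -0.015, 0.324]
ft_force: [-1.2, 1.3, -3.4]
gripper_width: 0.273
grasp_force: 60.3
```

```bash
python3 - <<'E'
from hand import *
m=r.camera_model("wrist");sc=scr();im=r.camera("wrist"); cv2.imwrite("pics/w8f.png",im)
cv2.imwrite("pics/w8.png",cv2.resize(im[90:240,130:400],None,fx=2.9,fy=2.9,interpolation=cv2.INTER_CUBIC))
hsv=cv2.cvtColor(im,cv2.COLOR_BGR2HSV)
k=cv2.inRange(hsv,(18,150,120),(32,255,255));k[:140]=0;k[165:]=0;k[:,:190]=0;k[:,320:]=0
n,l,st,ce=cv2.connectedComponentsWithStats(k);print(st[1:].tolist(),ce[1:].round(1).tolist())
print("pred marks",proj(lean(SP).apply([[0,-88,0],[0,0,0]])+SO,m["position"],m["rotation"]).round(1).tolist(),"edge",sc,proj(lean(SP).apply([sc[0]+[-1.5,y,0] for y in(-30,0,30)])+SO,m["position"],m["rotation"]).round(1).tolist())
E
```

```text
[[206, 151, 15, 7, 99], [293, 151, 16, 8, 111]] [[213.1, 154.0], [300.3, 154.1]]
pred marks [[212.3, 153.9], [300.2, 154.0]] edge (array([  0.1, -43.4,  28.2]), array([ 0.03, -0.05,  0.03])) [[224.2, 159.9], [257.0, 160.0], [289.7, 160.0]]
```

View pics/w8.png

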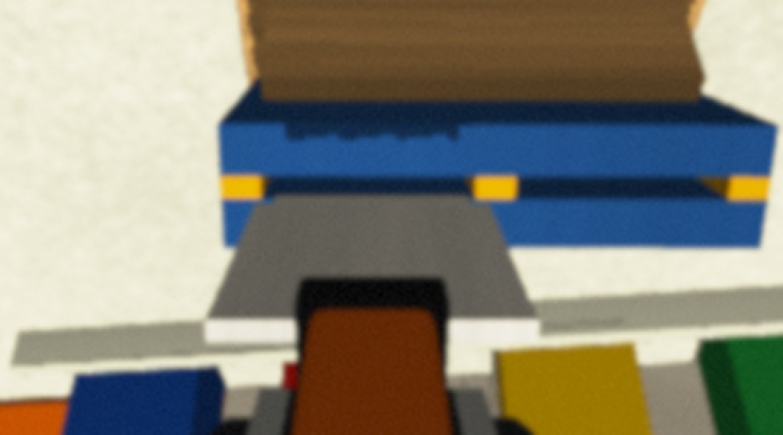

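The free edge is now at crop row 195, against 203 predicted, so the scraper tilted a little in the grip at the jam. I'll refit it.

```bash
cat > refit.py <<'E'
import hand; from hand import *
def refit(fn,r0=150):
    im=cv2.imread(fn); g=cv2.GaussianBlur(im[...,0],(3,3),0).astype(float)
    def cr(v,i0,last=False):
        t=(v.min()+v.max())/2;j=np.where((v[:-1]-t)*(v[1:]-t)<=0)[0]; a=j[-1] if last else j[0]; return i0+a+(v[a]-t)/(v[a]-v[a+1])
    e=[np.median([cr(g[153:164,c],153,True) for c in cs]) for cs in (range(230,250),range(265,285))]
    sh=[np.median([cr(g[190:208,c],190) for c in cs]) for cs in (range(206,220),range(298,310))]
    rows=np.arange(180,199,3); L=[cr(g[q,190:225],190) for q in rows]; Rr=[cr(g[q,292:325],292) for q in rows]
    print(np.round(e,1),np.round(sh,1),np.round(L,1),np.round(Rr,1)); return e,sh,np.polyfit(rows,L,1),np.polyfit(rows,Rr,1)
def solve(e,sh,pl,pr):
    def res(v):
        H,t=hand.hand(v)
        P=H.apply(np.array([[-2.5,35,100],[-2.5,-35,100],[-1.5,25,0],[-1.5,-25,0],[-2.5,35,60],[-2.5,-35,60]]))+t
        q=proj(P,ct,cR.as_quat()); ax=t+H.apply([0,0,160])
        return np.r_[q[0,1]-sh[1],q[1,1]-sh[0],q[2,1]-e[1],q[3,1]-e[0],[q[i,0]-np.polyval(pr,q[i,1]) for i in (0,4)],[q[i,0]-np.polyval(pl,q[i,1]) for i in (1,5)],(v[2]-149.76)/2,(ax[0]-0.1)/3]
    s=least_squares(res,V);print(s.x.round(2),s.fun.round(2)); return s.x
E
python3 - <<'E'
from refit import *
for f in ("pics/w7f.png","pics/w8f.png"):
    try: solve(*refit(f))
    except Exception as x: print(f,x)
E
```

```text
[160.7 161.1] [200.9 200.8] [209.5 208.2 207.1 205.6 204.5 202.6 201.4] [305.  306.3 307.6 308.5 310.3 311.8 313. ]
pics/w7f.png 'function' object has no attribute 'hand'
[156.8 156.8] [199.6 199.6] [209.  207.6 206.4 205.1 203.8 202.5 201.2] [306.6 307.9 309.1 310.5 311.4 312.8 313.8]
pics/w8f.png 'function' object has no attribute 'hand'
```

```bash
sed -i 's/^import hand; //; s/hand\.hand(v)/hand(v)/' refit.py; python3 - <<'E'
from refit import *
for f in ("pics/w7f.png","pics/w8f.png"): solve(*refit(f))
v=solve((157,157),(199.6,199.6),*refit("pics/w8f.png")[2:])
P,T=tool_for([0.2,-44,6],v=v);plan(P,T);print(scr(v))
E
```

```text
[160.7 161.1] [200.9 200.8] [209.5 208.2 207.1 205.6 204.5 202.6 201.4] [305.  306.3 307.6 308.5 310.3 311.8 313. ]
[ 7.1200e+00 -8.7000e-01  1.4923e+02  8.0000e-02  2.3100e+00  9.0000e-02] [-0.   -0.16 -0.21  0.09 -0.13 -0.18  0.15  0.16 -0.27  0.2 ]
[156.8 156.8] [199.6 199.6] [209.  207.6 206.4 205.1 203.8 202.5 201.2] [306.6 307.9 309.1 310.5 311.4 312.8 313.8]
[ 1.0920e+01 -4.0000e-02  1.4922e+02 -3.4000e-01  4.0200e+00 -1.3000e-01] [-0.07 -0.11 -0.07  0.   -0.03 -0.21  0.04  0.2  -0.27 -0.13]
[156.8 156.8] [199.6 199.6] [209.  207.6 206.4 205.1 203.8 202.5 201.2] [306.6 307.9 309.1 310.5 311.4 312.8 313.8]
[ 1.0770e+01 -4.0000e-02  1.4919e+02 -3.4000e-01  3.9300e+00 -1.2000e-01] [-0.08 -0.1  -0.06 -0.03 -0.03 -0.24  0.04  0.24 -0.29 -0.1 ]
turn [ 0.66 -1.11  0.25] | 1.3 shift after turn cm [0.14 0.02 2.26] before turn [ 0.1  -0.01  2.26]
(array([ -2.8, -42.3,  28.7]), array([0.65, 1.11, 0.29]))
```

Emit:
carry_out:
  deltas:
    - [[0.4,-1.2,0.1,0,0,0,1.5],[0,0,0,0.14,0,0.6,1.5],[0,0,0,0,0,0.6,1.5],[0,0,0,0,0,0.7,1.5],[0,0,0,0,0,0,1.5],[0,0,0,0,0,0,1.5]]

```text
clock: 28.2
ee_pos: [510.3, -227.4, 249.6]
tool_rot: [0.052, 0.941, -0.019, 0.333]
ft_force: [-0.2, 0.4, -2.1]
gripper_width: 0.27
grasp_force: 60.2
```

```bash
python3 - <<'E'
from hand import *
v=np.array([10.8,-0.5,149.2,-0.1,4.0,0])
print(scr(v)); P,T=tool_for([0.2,-44,-20],v=v);plan(P,T)
E
```

```text
(array([  0.2, -44.4,   9.4]), array([ 0.01, -0.  ,  0.01]))
turn [0.01 0.   0.  ] | 0.0 shift after turn cm [0.21 0.04 2.94] before turn [0.21 0.04 2.94]
```

Emit:
carry_out:
  deltas:
    - [[0,0,0,0.035,0.01,0.5,1.5],[0,0,0,0.035,0.01,0.5,1.5],[0,0,0,0.035,0.01,0.5,1.5],[0,0,0,0.035,0.01,0.5,1.5],[0,0,0,0.035,0,0.5,1.5],[0,0,0,0.035,0,0.5,1.5],[0,0,0,0,0,0,1.5],[0,0,0,0,0,0,1.5]]

```text
clock: 29.2
ee_pos: [527.4, -228.9, 225.1]
tool_rot: [0.052, 0.941, -0.019, 0.333]
ft_force: [0.1, 0.2, -2.0]
gripper_width: 0.271
grasp_force: 60.3
```

```bash
python3 - <<'E'
from hand import *
v=np.array([10.8,-0.5,149.2,-0.1,4.0,0])
print(scr(v)); P,T=tool_for([0.2,-44,-90],v=v);plan(P,T);print(r.state()["ft_torque"])
E
```

```text
(array([  0.3, -44. , -20.5]), array([ 0.  , -0.01,  0.01]))
turn [0.   0.01 0.01] | 0.0 shift after turn cm [0.49 0.01 6.93] before turn [0.49 0.01 6.93]
[0.06045073 0.84499805 0.05123771]
```

In the slot with no contact force. Continuing down the true slot axis.

Emit:
carry_out:
  deltas:
    - [[0,0,0,0.035,0,0.5,1.5],[0,0,0,0.035,0,0.5,1.5],[0,0,0,0.035,0,0.5,1.5],[0,0,0,0.035,0,0.5,1.5],[0,0,0,0.035,0,0.5,1.5],[0,0,0,0.035,0,0.5,1.5],[0,0,0,0.035,0,0.5,1.5],[0,0,0,0.035,0,0.5,1.5],[0,0,0,0,0,0,1.5]]

```text
clock: 30.32
ee_pos: [550.3, -231.4, 191.7]
tool_rot: [0.052, 0.941, -0.019, 0.333]
ft_force: [-0.2, 0.0, -3.1]
gripper_width: 0.275
grasp_force: 60.3
```

Emit:
carry_out:
  deltas:
    - [[0,0,0,0.035,0,0.5,1.5],[0,0,0,0.035,0,0.5,1.5],[0,0,0,0.035,0,0.5,1.5],[0,0,0,0.035,0,0.5,1.5],[0,0,0,0.035,0,0.5,1.5],[0,0,0,0.035,0,0.5,1.5],[0,0,0,0,0,0,1.5],[0,0,0,0,0,0,1.5]]

```text
clock: 31.32
ee_pos: [567.5, -233.5, 167.6]
tool_rot: [0.052, 0.941, -0.019, 0.333]
ft_force: [0.3, -0.8, -1.8]
gripper_width: 0.27
grasp_force: 60.3
```

```bash
python3 - <<'E'
from hand import *
v=np.array([10.8,-0.5,149.2,-0.1,4.0,0])
print(scr(v)); P,T=tool_for([0.2,-44,-100],v=v);plan(P,T);print(r.state()["ft_force"],r.state()["ft_torque"])
E
```

```text
(array([  0.3, -44.2, -90.7]), array([ 0.  , -0.02,  0.01]))
turn [0.   0.02 0.01] | 0.0 shift after turn cm [0.07 0.02 0.93] before turn [0.07 0.02 0.93]
[ 0.30003415 -0.79774304 -1.81137109] [ 0.11805903  0.88257639 -0.03412827]
```

Emit:
carry_out:
  deltas:
    - [[0,0,0,0.02,0,0.3,1.5],[0,0,0,0.02,0,0.3,1.5],[0,0,0,0.01,0,0.2,1.5],[0,0,0,0,0,0,1.5],[0,0,0,0,0,0,1.5]]

```text
clock: 31.95
ee_pos: [572.1, -234.0, 161.0]
tool_rot: [0.052, 0.941, -0.019, 0.333]
ft_force: [0.3, -0.2, -2.0]
gripper_width: 0.271
grasp_force: 60.3
```

Emit:
carry_out:
  deltas:
    - [[0,0,0,0.01,0,0.15,1.5],[0,0,0,0,0,0.1,1.5],[0,0,0,0,0,0,1.5]]

```text
clock: 32.33
ee_pos: [573.6, -234.1, 158.9]
tool_rot: [0.052, 0.941, -0.019, 0.333]
ft_force: [-0.0, -0.0, -2.9]
gripper_width: 0.273
grasp_force: 60.3
```

```bash
python3 - <<'E'
from hand import *
v=np.array([10.8,-0.5,149.2,-0.1,4.0,0])
print(scr(v)); print(r.state()["ft_force"],r.state()["ft_torque"])
E
```

```text
(array([   0.3,  -44.1, -101.4]), array([ 0.01, -0.  ,  0.  ]))
[-0.03543131 -0.03149611 -2.85099598] [ 0.18834404  0.89125218 -0.01696413]
```

Almost home; pressing on in small steps until contact.

Emit:
carry_out:
  deltas:
    - [[0,0,0,0.01,0,0.15,1.5],[0,0,0,0,0,0,1.5]]

```text
clock: 32.58
ee_pos: [574.1, -234.2, 158.5]
tool_rot: [0.052, 0.941, -0.019, 0.334]
ft_force: [-17.4, 2.4, 15.9]
gripper_width: 0.275
grasp_force: 63.6
```

Emit:
carry_out:
  deltas:
    - [[0,0,0,0.01,0,0.15,1.5],[0,0,0,0,0,0,1.5]]

```text
clock: 32.83
ee_pos: [574.8, -234.3, 158.5]
tool_rot: [0.052, 0.941, -0.02, 0.334]
ft_force: [-39.5, 8.5, 38.6]
gripper_width: 0.268
grasp_force: 68.0
```

Emit:
carry_out:
  deltas:
    - [[0,0,0,0,0,-0.2,1.5],[0,0,0,0,0,0,4],[0,0,0,0,0,0,6],[0,0,0,0,0,0,6],[0,0,0,0,0,0,6],[0,0,0,0,0,0,6]]

```text
clock: 33.58
ee_pos: [574.0, -234.2, 158.0]
tool_rot: [0.052, 0.941, -0.019, 0.333]
ft_force: [-0.4, -0.4, 0.2]
gripper_width: 0.704
grasp_force: 0.0
```

Emit:
carry_out:
  deltas:
    - [[0,0,0,-0.07,0,-1,6],[0,0,0,-0.14,0,-2,6],[0,0,0,-0.14,0,-2,6],[0,0,0,-0.14,0,-2,6],[0,0,0,-0.14,0,-2,6],[0,0,0,0,0,-2,6],[0,0,0,0,0,0,6],[0,0,0,0,0,0,6]]

```text
clock: 34.58
ee_pos: [510.1, -227.0, 247.3]
tool_rot: [0.052, 0.941, -0.019, 0.333]
ft_force: [-0.2, -1.0, -0.6]
gripper_width: 0.706
grasp_force: 0.0
```

```bash
python3 - <<'E'
from hand import *
im=r.camera("wrist"); cv2.imwrite("pics/w9.png",im); spots("wrist",["handle","scraper"])
r.camera("scene");spots("scene",["handle"])
A=lean(SP); print("home handle",A.apply([0,-44,60])+SO, r.state()["ft_force"])
m=r.camera_model("wrist");print(proj(A.apply([[x,-44+y,92] for x in(-12,12) for y in(-12,12)])+SO,m["position"],m["rotation"]).round(1).tolist())
E
```

```text
wrist handle [([567.0, -235.0, 168.0], 0.76)]
wrist scraper [([658.0, -241.0, 37.0], 0.88)]
scene handle [([563.0, -231.0, 166.0], 0.84), ([772.0, 347.0, 20.0], 0.77), ([257.0, 471.0, 21.0], 0.74)]
home handle [ 566.26493535 -233.95782113  168.14912266] [ 0.54944403  0.21071269 -0.28394849]
[[238.7, 179.0], [275.5, 179.0], [239.5, 212.3], [274.8, 212.4]]
```

View pics/w9.png

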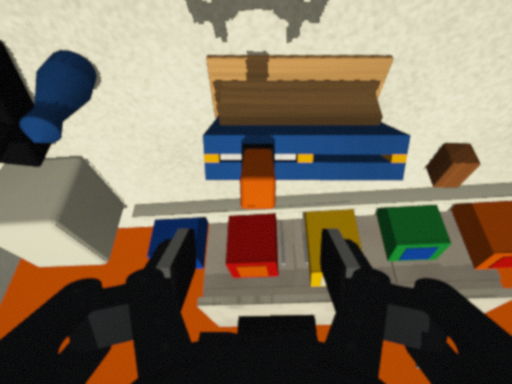

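The wrist view shows the handle standing in the slot, with its end face at about (242–276, 180–207). The blade's top is flush with the mouth at (280,157), and the gripper is clear. Handing in.

```bash
python3 -c "
from workcell import r
print(r.job_done())"
```

```text
the job is handed in; nothing more can be done
None
```

I slid the jaw open by about 39 mm, took the scraper out and tried slot_a, where it jammed at about 60 mm. I then put it fully home in slot_b, released it and handed the job in. The last picture and the contact force both agree with home, but the hand-in returned no verdict.

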